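Sort mixed power-supply parts into their sample-marked trays

TASK

Sort the five loose parts on the inspection bench (two capacitors, two heatsinks, one transformer) into the blue trays: each goes into the tray whose small end bay shows a fixed sample of the same part. Set each one down gently, without dropping it, standing upright on the floor of the large empty bay beside anything already there, and let go of everything at the end. Leave the bottle and the screwdriver where they are.

Things in the scene. Friction and masses are not known exactly. Their poses are not given: they have to be found in the camera images.
- cap_a_mid (a point): Loose capacitor: an upright round can, diameter 30, height 45, black sleeve with a bare metal top; two identical ones. It may be gripped across any diameter. The point is its centre, half-way up (22.5 above what it stands on); z is up along its height. It starts upright on the bench in the row between the robot and the trays. mm.
- sink_a_mid (a point): Loose heatsink: a bare aluminium block of upright fins, 36 along its x, 24 along its y, height 44; two identical ones. Grip it across its y (24 wide, fin tips on both sides). The point is its centre, half-way up (22 above what it stands on); z is up along its height. It starts upright on the bench in the row between the robot and the trays. mm.
- xfmr_a_mid (a point): Loose transformer: a dark square core with a copper winding showing on two sides, on a black foot; 36 along its x, 34 along its y, height 42; only one. Grip it across its y (two flat dark core faces 34 apart, 28 wide). The point is its centre, half-way up (21 above what it stands on); z is up along its height. It starts upright on the bench in the row between the robot and the trays. mm.
- cap_b_mid (a point): Loose capacitor: an upright round can, diameter 30, height 45, black sleeve with a bare metal top; two identical ones. It may be gripped across any diameter. The point is its centre, half-way up (22.5 above what it stands on); z is up along its height. It starts upright on the bench in the row between the robot and the trays. mm.
- sink_b_mid (a point): Loose heatsink: a bare aluminium block of upright fins, 36 along its x, 24 along its y, height 44; two identical ones. Grip it across its y (24 wide, fin tips on both sides). The point is its centre, half-way up (22 above what it stands on); z is up along its height. It starts upright on the bench in the row between the robot and the trays. mm.
- tray_cap: Fixed blue capacitor tray, 110 (x) by 170 (y), 14 high, walls and floor 3 thick. Divider, rim-high, at y=+34; beyond it a fixed sample capacitor, 45 tall, at y=+59 marks the tray (else all alike). Parts go in the large bay: y -82 to +32, x -52 to +52; two fit, e.g. y=-52 and y=+2. Origin: centre of underside, on the bench; x points away from the robot (within 0.2 rad). mm.
- tray_sink: Fixed blue heatsink tray, 110 (x) by 170 (y), 14 high, walls and floor 3 thick. Divider, rim-high, at y=+34; beyond it a fixed sample heatsink, 44 tall, at y=+59 marks the tray (else all alike). Parts go in the large bay: y -82 to +32, x -52 to +52; two fit, e.g. y=-52 and y=+2. Origin: centre of underside, on the bench; x points away from the robot (within 0.2 rad). mm.
- tray_xfmr: Fixed blue transformer tray, 110 (x) by 170 (y), 14 high, walls and floor 3 thick. Divider, rim-high, at y=+34; beyond it a fixed sample transformer, 42 tall, at y=+59 marks the tray (else all alike). Parts go in the large bay: y -82 to +32, x -52 to +52; two fit, e.g. y=-52 and y=+2. Origin: centre of underside, on the bench; x points away from the robot (within 0.2 rad). mm.
- bottle_mid (a point): Bystander, leave alone: white plastic bottle with a blue cap, diameter 48, height 120, upright; the point is half-way up. mm.
- driver_grip (a point): Bystander, leave alone: screwdriver lying on the bench; the point is the middle of its handle.
Mind the look-alikes: they are no part of the job. Leave any brown or pink look-alike of the tray_cap alone.

How it is judged:
At the end, for the whole second after the job is handed in: Both capacitors, both heatsinks and the transformer each stand upright (within about 6 degrees), at rest and released, on the floor (within 4 mm in height) of the large bay of the tray that shows their sample; anywhere in that bay will do (x of cap_a_mid in the frame of tray_cap between -0.045 and 0.045 m and y of cap_a_mid in the frame of tray_cap between -0.075 and 0.024 m and z of cap_a_mid in the frame of tray_cap between 0.0215 and 0.0295 m and angle between each of cap_a_mid, sink_a_mid, xfmr_a_mid, cap_b_mid, sink_b_mid's own z axis and vertical below 0.1 rad and linear speed of each of cap_a, sink_a, xfmr_a, cap_b, sink_b below 0.02 m/s and contact force between the fingers and cap_a below 0.05 N and x of sink_a_mid in the frame of tray_sink between -0.045 and 0.045 m and y of sink_a_mid in the frame of tray_sink between -0.075 and 0.024 m and z of sink_a_mid in the frame of tray_sink between 0.021 and 0.029 m and contact force between the fingers and sink_a below 0.05 N and x of xfmr_a_mid in the frame of tray_xfmr between -0.045 and 0.045 m and y of xfmr_a_mid in the frame of tray_xfmr between -0.075 and 0.024 m and z of xfmr_a_mid in the frame of tray_xfmr between 0.02 and 0.028 m and contact force between the fingers and xfmr_a below 0.05 N and x of cap_b_mid in the frame of tray_cap between -0.045 and 0.045 m and y of cap_b_mid in the frame of tray_cap between -0.075 and 0.024 m and z of cap_b_mid in the frame of tray_cap between 0.0215 and 0.0295 m and contact force between the fingers and cap_b below 0.05 N and x of sink_b_mid in the frame of tray_sink between -0.045 and 0.045 m and y of sink_b_mid in the frame of tray_sink between -0.075 and 0.024 m and z of sink_b_mid in the frame of tray_sink between 0.021 and 0.029 m and contact force between the fingers and sink_b below 0.05 N); the robot touches nothing.
It fails at once if a part is let go in the air or on top of something (its bottom more than about 30 mm above the tray floor) ((height (world z) of cap_a_mid above 0.0555 m and contact force between the fingers and cap_a below 0.01 N) or (height (world z) of sink_a_mid above 0.055 m and contact force between the fingers and sink_a below 0.01 N) or (height (world z) of xfmr_a_mid above 0.054 m and contact force between the fingers and xfmr_a below 0.01 N) or (height (world z) of cap_b_mid above 0.0555 m and contact force between the fingers and cap_b below 0.01 N) or (height (world z) of sink_b_mid above 0.055 m and contact force between the fingers and sink_b below 0.01 N)).
It fails at once if the bottle is moved more than 30 mm or knocked over (distance of bottle_mid from where it was at the start of the episode above 0.03 m or angle between bottle_mid's own z axis and vertical above 0.5 rad).
It fails at once if the screwdriver is moved more than 30 mm (distance of driver_grip from where it was at the start of the episode above 0.03 m).
It also fails if it takes over 112 s, if anything falls off the work surface, if the arm or the gripper's body presses on something with over 40 N, if the wrist force passes 120 N, or if a joint passes its speed limit or range.

ROBOT

A 6-joint arm with a two-finger parallel gripper is mounted at the origin on the work surface. World frame = base frame: x ahead of the robot, y to its left, z up, the work surface at z = 0. Lengths are in m, angles in rad, forces in N, time in s.
With the tool pointing down it reaches from about 0.275 to 0.85 m from the base axis. Payload 19 kg.
Tool frame: the origin (TCP) lies midway between the tips of the shut fingers; the grasp point (between the pads) lies 19 mm behind it; z points along the fingers, y is the line along which they close (so a half turn about z gives the same grasp; the last joint's range is limited). The gripper opens to 85 mm and grips with 20 to 120 N. Pads are 22 mm wide; open, the fingers measure 114 mm over their backs; the gripper's body (76 mm by 85 mm) begins 54 mm behind the grasp point. The pads swing forward as they close: fully open they stand 13 mm farther back than shut.
Start: joints at [0.992, 0.15, 1.437, -0, 1.554, -0.134], TCP at [0.247, 0.519, 0.231] pointing down, gripper open.
Joint ranges: [-2.8, 2.8], [-0.68, 2.1], [0.12, 2.68], [-1.39, 4.53], [0.16, 2.79], [-2.81, 2.81]. Speed limits (rad/s): [1.89, 1.89, 2.22, 3.01, 3.01, 3.01].

INTERFACE

Orientations are given as a unit quaternion [w, x, y, z].
In Python, from station import * gives the robot as it stands. Calls block until the motion is done:
- goto(position, orientation): joint-space move of the TCP to a pose.
- servo_line(position, frame=None, velocity=0.15, stop_force=None): straight line of the TCP; frame=None keeps the orientation; velocity is the mean speed in m/s. With stop_force (N) it stops when the force on the tool has changed by that much, and returns True; else False.
- move_joints(angles): joint-space move.
- gripper_to(opening): opening from 0.0 (shut) to 1.0 (fully open); the grip force is fixed at half the most; returns when the fingers have stopped.
- sleep(seconds).
- ik(position, orientation): joint angles nearest the present ones, or None.
- state(): the state.
- snapshot(name): name is "side" or "top" or "wrist"; returns the picture (384x512x3 uint8, red, green, blue); there is no depth.
- camera_model(name): a dict with "camera_matrix" (3x3 intrinsics, pixels), "k1" (the pictures are not rectified: a ray, as slopes to the right and down, at radius r is drawn at 1 + k1 r^2 times it, then the intrinsics apply), "T" (4x4, takes a point from camera to world coordinates). Camera axes: x right, y down, z forward; pixel columns grow to the right and rows downward; lengths in m; the calibration is good to about 2 mm. A picture is of the moment at which its call begins: read the wrist's pose just before it. camera_model takes no time and is no camera call; for the wrist camera it gives the pose at the moment of the call.
A pose or a line that the arm cannot do raises PlanningError and nothing moves.
- close_job(): hands the job in; it is judged then, once.
Trained networks look in the newest picture that a camera, given by its name, has taken for a name from the list of things; names that differ only in an ending like _2 or _b are one class to them, and where a whole thing is asked for, a point or a joint stands for the part that bears it (a point fixed in the world has none). Each returns a list of dicts, best first, with "confidence" (0 to 1); they miss things now and then, are a little off and sometimes report something else, mostly with a low value. They report only what shows in the picture. A call takes as long as a camera call. They do not tell look-alikes from the thing itself.
- masks_of(query, camera): "pixels" (384x512 bool, what is visible of it) and "extent" ([left, top, width, height] in pixels, round what is visible of it).
- spot_point(query, camera): "pixel" ([column, row] in pixels: a listed point, or the origin of a listed thing).
The state is a dict: "time_s": time; "joints": joint angles; "qvel": joint speeds; "joint_efforts": joint torques, N m; "tool_pos": TCP position; "orientation": TCP orientation; "ft_force": force on the tool from outside, world axes, zero at the start; "moment": the same for the moment, N m; "opening": opening from 0.0 (shut) to 1.0 (fully open); "finger_force": force on a finger pad.
Only numpy, scipy, OpenCV 4.12 (cv2) and the standard library are available. Lean on these libraries where they do the work, as an engineer would, in place of code of your own. Each camera call takes 0.05 s, during which the arm holds its last target. There are 200 camera calls.

## Working session

There is one attempt and no reset: what is moved stays moved. The work goes in short steps, each a Python script; the robot and the scene stay as the last script left them, time stands still between calls to the robot, and variables do not carry over. Pictures are saved under pics/ and viewed, at most 14 in all, crops included, and the job is handed in when it is done.

```bash
mkdir -p pics; cat > h.py <<'E'
from station import *
import numpy as np, cv2
def save(im,n): cv2.imwrite('pics/'+n,im[:,:,::-1])
def ray(cm,px):
    K=np.array(cm["camera_matrix"]);T=np.array(cm["T"])
    d=np.array([(px[0]-K[0,2])/K[0,0],(px[1]-K[1,2])/K[1,1]]);u=d.copy()
    for _ in range(20): u=d/(1+cm["k1"]*(u@u))
    v=T[:3,:3]@np.array([u[0],u[1],1]);return T[:3,3],v/np.linalg.norm(v)
def atz(cm,px,z):
    o,v=ray(cm,px);return o+v*(z-o[2])/v[2]
def proj(cm,P):
    K=np.array(cm["camera_matrix"]);T=np.array(cm["T"])
    c=T[:3,:3].T@(np.asarray(P)-T[:3,3]);u=c[:2]/c[2];u=u*(1+cm["k1"]*(u@u))
    return np.array([K[0,0]*u[0]+K[0,2],K[1,1]*u[1]+K[1,2]])
def tri(rs):
    A=np.zeros((3,3));b=np.zeros(3)
    for o,v in rs:
        M=np.eye(3)-np.outer(v,v);A+=M;b+=M@o
    p=np.linalg.solve(A,b)
    return p,max(np.linalg.norm((np.eye(3)-np.outer(v,v))@(p-o)) for o,v in rs)
E
python3 - <<'E'
from h import *
np.set_printoptions(precision=3,suppress=True)
s=state();print(s["time_s"],s["orientation"])
for c in ("top","side","wrist"):
    cm=camera_model(c);im=snapshot(c);save(im,c+'0.png');print(c,np.array(cm["T"])[:3],cm["k1"])
    if c=="wrist":continue
    for q,z in (("cap_a_mid",.0225),("sink_a_mid",.022),("xfmr_a_mid",.021),("tray_cap",0),("tray_sink",0),("tray_xfmr",0),("bottle_mid",.06),("driver_grip",.012)):
        for d in spot_point(q,c): print(c,q,round(d["confidence"],2),np.array(d["pixel"]),atz(cm,d["pixel"],z))
print(state()["time_s"])
E
```

```text
0.0 [-0.     0.221  0.975 -0.001]
top [[-0.145 -0.966  0.215  0.273]
 [-0.989  0.142 -0.03   0.012]
 [-0.002 -0.217 -0.976  1.285]] -0.0838067381354296
top cap_a_mid 0.42 [242.7 174. ] [0.624 0.014 0.022]
top cap_a_mid 0.4 [315.9 211.8] [ 0.444 -0.23   0.022]
top cap_a_mid 0.16 [284.2 208.9] [ 0.471 -0.117  0.022]
top sink_a_mid 0.56 [224.9 234.2] [0.411 0.109 0.022]
top xfmr_a_mid 0.6 [252.2 213.5] [0.472 0.001 0.021]
top xfmr_a_mid 0.22 [379.6 193.4] [ 0.477 -0.48   0.021]
top tray_cap 0.77 [125.8 181.8] [0.666 0.462 0.   ]
top tray_cap 0.77 [175.1 283. ] [0.265 0.31  0.   ]
top tray_cap 0.66 [184.3 187.9] [0.609 0.24  0.   ]
top tray_cap 0.59 [190.3 141.2] [0.791 0.199 0.   ]
top tray_sink 0.97 [243.1 173.7] [0.631 0.013 0.   ]
top tray_xfmr 0.81 [305.5 166. ] [ 0.627 -0.227  0.   ]
top bottle_mid 0.76 [130.1 219.4] [0.507 0.434 0.06 ]
top driver_grip 0.63 [379.2 195.8] [ 0.469 -0.48   0.012]
side [[ 0.994 -0.076  0.082  0.445]
 [-0.112 -0.664  0.739 -0.941]
 [-0.002 -0.744 -0.668  0.907]] -0.03462838702365501
side sink_a_mid 0.49 [207.3 183.2] [0.426 0.105 0.022]
side xfmr_a_mid 0.49 [223.2 201.6] [0.467 0.021 0.021]
side tray_cap 0.93 [157.7 151.8] [0.269 0.309 0.   ]
side tray_cap 0.9 [271.4 119.8] [0.668 0.457 0.   ]
side tray_cap 0.86 [321.2 163.2] [ 0.789  0.188 -0.   ]
side tray_cap 0.71 [260.4 159. ] [0.6   0.232 0.   ]
side tray_sink 0.68 [279.9 206.1] [0.628 0.007 0.   ]
side tray_sink 0.26 [225.6 204.8] [0.474 0.03  0.   ]
side tray_xfmr 0.86 [293.1 268.3] [ 0.626 -0.221  0.   ]
side tray_xfmr 0.4 [222.5 273.8] [ 0.449 -0.218  0.   ]
side bottle_mid 0.62 [225.6 111.7] [0.504 0.433 0.06 ]
side bottle_mid 0.26 [280.3 204.9] [ 0.618 -0.052  0.06 ]
side driver_grip 0.56 [241.2 368.1] [ 0.472 -0.476  0.012]
wrist [[ 0.431  0.871  0.235  0.188]
 [ 0.902 -0.416 -0.112  0.548]
 [ 0.     0.261 -0.965  0.373]] -0.07577463951736516
0.95
```

```bash
python3 - <<'E'
import cv2
t=cv2.imread('pics/top0.png');s=cv2.imread('pics/side0.png')
cv2.imwrite('pics/t1.png',cv2.resize(t[110:310,95:415],(800,500),interpolation=3))
cv2.imwrite('pics/s1.png',cv2.resize(s[80:384,110:400],(572,600),interpolation=3))
E
```

```text
(no output)
```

View pics/t1.png

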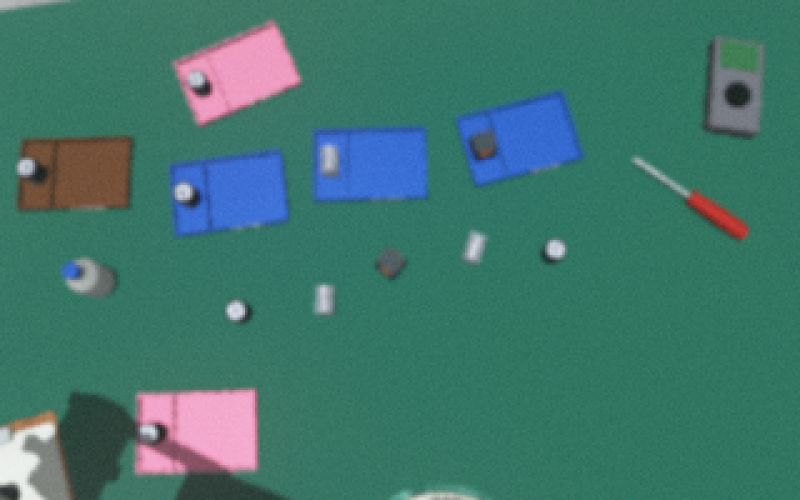

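View pics/s1.png

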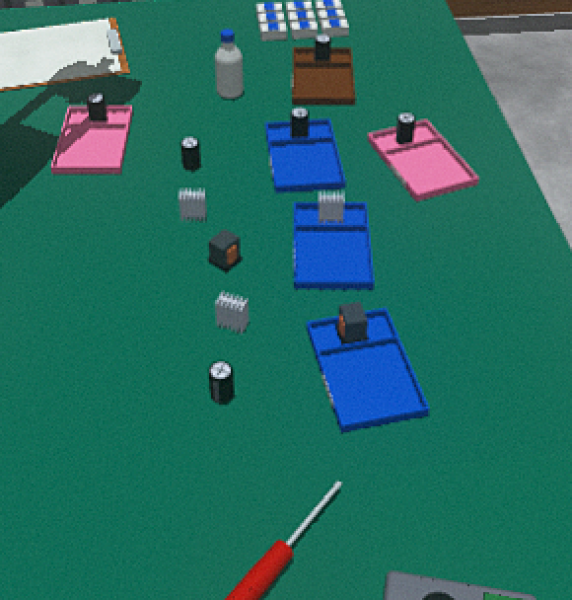

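```bash
cat >> h.py <<'E'
import pickle
from scipy.spatial.transform import Rotation as Ro
def down(psi):  # tool x at heading psi (rad), pointing down
    q=(Ro.from_euler('z',psi)*Ro.from_matrix(np.diag([1.,-1,-1]))).as_quat();return [q[3],q[0],q[1],q[2]]
E
python3 - <<'E'
from h import *
np.set_printoptions(precision=3,suppress=True)
# trays from blue outlines in the top picture
cm=camera_model("top");im=cv2.imread('pics/top0.png');hsv=cv2.cvtColor(im,cv2.COLOR_BGR2HSV)
m=cv2.morphologyEx(cv2.inRange(hsv,(100,130,80),(125,255,255)),cv2.MORPH_CLOSE,np.ones((7,7)))
for c in cv2.findContours(m,cv2.RETR_EXTERNAL,cv2.CHAIN_APPROX_NONE)[0]:
    if cv2.contourArea(c)<400: continue
    w=np.array([atz(cm,p[0],.010)[:2] for p in c],np.float32)
    print('tray',*cv2.minAreaRect(w*1000))
V=[]
for i,y in enumerate((.27,.13,0,-.13,-.26)):
    goto([.46,y,.27],down(np.pi))
    w=camera_model("wrist");w={k:np.array(w[k]) if k!="k1" else w[k] for k in w};im=snapshot("wrist");save(im,f'w{i}.png')
    D={q:spot_point(q,"wrist") for q in ("cap_a_mid","sink_a_mid","xfmr_a_mid")}
    M={q:[(d["confidence"],d["pixels"]) for d in masks_of(q,"wrist")] for q in D}
    V.append((w,im,D,M))
    for q,z in (("cap_a_mid",.0225),("sink_a_mid",.022),("xfmr_a_mid",.021)):
        for d in D[q]: print(i,q,round(d["confidence"],2),np.array(d["pixel"]),atz(w,d["pixel"],z)[:2])
pickle.dump(V,open('v.pkl','wb'))
print(w["camera_matrix"],state()["time_s"])
cv2.imwrite('pics/wA.png',np.vstack([np.hstack([cv2.resize(V[i][1],(400,300))[:,:,::-1] for i in r]) for r in ((0,1),(2,3))]))
E
```

```text
tray (610.7251586914062, 231.41934204101562) (174.96942138671875, 115.66893005371094) 89.72897338867188
tray (623.8069458007812, 14.9722900390625) (171.0652313232422, 115.75473022460938) 82.98452758789062
tray (630.8770141601562, -214.5004119873047) (114.95516204833984, 173.86497497558594) 6.945815563201904
0 sink_a_mid 0.72 [116.7 131. ] [0.423 0.108]
0 sink_a_mid 0.4 [ 41.5 169. ] [0.468 0.007]
0 xfmr_a_mid 0.59 [ 39.6 170.9] [0.47  0.003]
1 cap_a_mid 0.51 [173.8 274.4] [0.61  0.022]
1 sink_a_mid 0.77 [235.3 130.1] [0.424 0.107]
2 cap_a_mid 0.55 [ 62.2 151.4] [ 0.447 -0.233]
2 sink_a_mid 0.81 [345.9 131.1] [0.425 0.106]
2 xfmr_a_mid 0.75 [259.9 169.7] [0.471 0.005]
3 cap_a_mid 0.71 [169.4 152.1] [ 0.449 -0.232]
3 cap_a_mid 0.16 [454.1 132.9] [0.425 0.107]
3 sink_a_mid 0.61 [452.3 132.9] [0.425 0.105]
3 xfmr_a_mid 0.57 [367.  169.1] [0.47  0.005]
4 cap_a_mid 0.85 [278.6 149.6] [ 0.446 -0.233]
4 xfmr_a_mid 0.56 [469.8 170.2] [0.47  0.005]
[[332.171   0.    255.77 ]
 [  0.    332.171 192.959]
 [  0.      0.      1.   ]] 6.3167
```

View pics/wA.png

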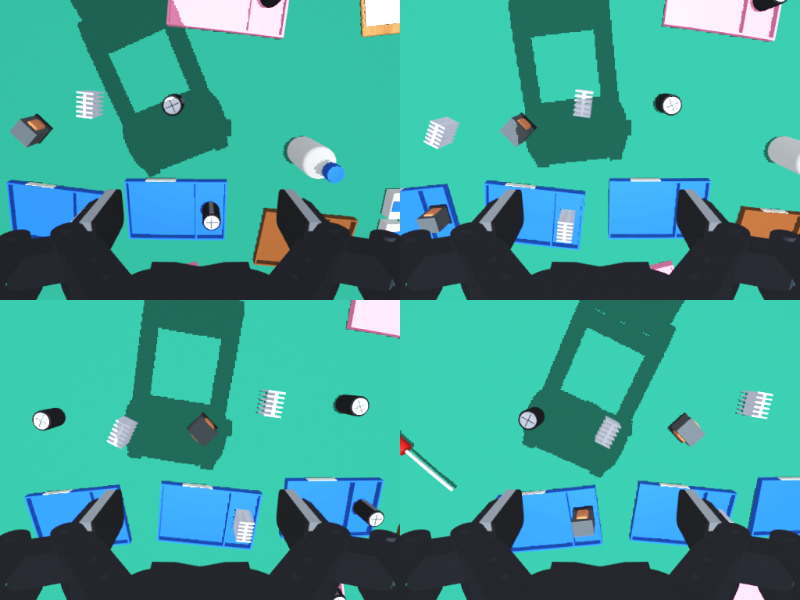

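```bash
cat > fit.py <<'E'
from h import *
from scipy.optimize import minimize
np.set_printoptions(precision=4,suppress=True)
def sil(cm,p,dim,S=4):
    x,y,yaw,h=p
    if dim=='cap': a=np.linspace(0,2*np.pi,25);b=.015*np.c_[np.cos(a),np.sin(a)]
    else: b=np.array([[1,1],[1,-1],[-1,-1],[-1,1]])*np.array(dim)/2
    c,s=np.cos(yaw),np.sin(yaw);b=b@np.array([[c,s],[-s,c]])+[x,y]
    P=np.array([proj(cm,[*q,z]) for q in b for z in (0,h)])
    m=np.zeros((384*2,512*2),np.uint8);h2=cv2.convexHull(((P+.5)*2*16).astype(np.float32))
    cv2.fillPoly(m,[np.round(h2).astype(np.int32)],1,shift=4)
    return cv2.resize(m.astype(np.float32),(512,384),interpolation=cv2.INTER_AREA)
def fit(views,p0,dim,free=4):
    def cost(v):
        p=np.r_[v,p0[free:]];r=0
        for cm,M in views:
            s=sil(cm,p,dim);r-=np.minimum(s,M).sum()/np.maximum(s,M).sum()
        return r/len(views)
    best=None
    for dy in ((0,) if dim=='cap' else (-.5,-.25,0,.25,.5)):
        q=np.array(p0,float);q[2]+=dy
        r=minimize(cost,q[:free],method='Nelder-Mead',options=dict(initial_simplex=q[:free]+np.vstack([np.zeros(free),np.diag([.006,.006,.15,.006][:free])]),maxiter=250,xatol=1e-4,fatol=1e-4))
        if best is None or r.fun<best.fun:best=r
    return best.x,best.fun
def comp(M,px):
    n,L,st,c=cv2.connectedComponentsWithStats(M.astype(np.uint8))
    k=min(range(1,n),key=lambda i:np.hypot(*(c[i]-px))+1e3*(st[i,4]<40))
    x,y,w,h,a=st[k];ok=x>0 and y>0 and x+w<512 and y+h<384 and np.hypot(*(c[k]-px))<25
    return (L==k).astype(np.float32),ok,a
def objmask(im):
    hsv=cv2.cvtColor(im,cv2.COLOR_RGB2HSV)
    return ~((hsv[...,0]>70)&(hsv[...,0]<95)&(hsv[...,1]>100))
E
cat > run.py <<'E'
from fit import *
V=pickle.load(open('v.pkl','rb'));ct=camera_model("top")
G=[("cap1",(190,234),'cap',.045),("sink1",(225,232),(.036,.024),.044),("xfmr",(251.5,214),(.036,.034),.042),("sink2",(285,209),(.036,.024),.044),("cap2",(316.5,211),'cap',.045)]
out={}
for n,px,dim,h in G:
    g=atz(ct,px,h/2)[:2];vs=[]
    for w,im,_,_ in V:
        pp=proj(w,[*g,h/2])
        if not(20<pp[0]<492): continue
        m,ok,a=comp(objmask(im),pp)
        if ok and a<6000: vs.append((w,m))
    # plain two-step: all params incl. height
    r,f=fit(vs,[*g,0,h],dim);out[n]=r
    print(n,'guess',g,'fit',r,'iou',-f,len(vs))
T={}
t=cv2.cvtColor(cv2.imread('pics/top0.png'),cv2.COLOR_BGR2RGB);s=cv2.cvtColor(cv2.imread('pics/side0.png'),cv2.COLOR_BGR2RGB);cs=camera_model("side")
for n,g in (("cap",(.607,.236)),("sink",(.628,.010)),("xfmr",(.627,-.222))):
    vs=[]
    for cm,im in ((ct,t),(cs,s)):
        hsv=cv2.cvtColor(im,cv2.COLOR_RGB2HSV);B=cv2.inRange(hsv,(100,120,60),(125,255,255))
        B=cv2.morphologyEx(B,cv2.MORPH_CLOSE,np.ones((3,3)))
        m,ok,a=comp(B>0,proj(cm,[*g,0]))
        # compare hull of the tray
        c=max(cv2.findContours(m.astype(np.uint8),cv2.RETR_EXTERNAL,cv2.CHAIN_APPROX_NONE)[0],key=cv2.contourArea);q=np.zeros((384,512),np.uint8);cv2.fillPoly(q,[cv2.convexHull(c)],1)
        vs.append((cm,q.astype(np.float32)))
    r,f=fit(vs,[*g,0,.014],(.11,.17),3);T[n]=r
    print('tray',n,r,-f,[fit([v],[*g,0,.014],(.11,.17),3)[0] for v in vs])
pickle.dump((out,T),open('est.pkl','wb'))
E
python3 run.py
```

```text
cap1 guess [0.4297 0.2334] fit [0.4265 0.2325 0.1843 0.0387] iou 0.9262561202049255 3
sink1 guess [0.4189 0.1072] fit [ 0.4246  0.1058 -0.1217  0.0424] iou 0.8171578645706177 4
xfmr guess [0.4701 0.0033] fit [0.4664 0.004  0.7311 0.0345] iou 0.8895015716552734 5
sink2 guess [ 0.4704 -0.1204] fit [ 0.468  -0.1184 -0.4849  0.0429] iou 0.8973031044006348 4
cap2 guess [ 0.4461 -0.2331] fit [ 0.4468 -0.2334  0.1808  0.0391] iou 0.9249720573425293 3
tray cap [ 0.6108  0.2315 -0.0059] 0.9537933468818665 [array([0.6116, 0.2316, 0.0031]), array([ 0.6084,  0.2309, -0.0038])]
tray sink [ 0.6238  0.0147 -0.1295] 0.9635844230651855 [array([ 0.6259,  0.0168, -0.124 ]), array([ 0.6226,  0.0138, -0.1144])]
tray xfmr [ 0.6306 -0.2156  0.1142] 0.9556248188018799 [array([ 0.6317, -0.2134,  0.11  ]), array([ 0.629 , -0.2167,  0.1115])]
```

```bash
python3 - <<'E'
from fit import *
V=pickle.load(open('v.pkl','rb'));out,T=pickle.load(open('est.pkl','rb'))
H=dict(cap1=.045,sink1=.044,xfmr=.042,sink2=.044,cap2=.045)
rows=[]
for n,vi in (("cap1",(0,1)),("sink1",(1,2)),("xfmr",(1,3)),("sink2",(2,3))):
    for i in vi:
        w,im,_,_=V[i];c=proj(w,[*out[n][:2],.022]);x,y=(c-32).astype(int)
        cr=np.zeros((64,64,3),np.uint8);s=im[max(y,0):y+64,max(x,0):x+64];cr[:s.shape[0],:s.shape[1]]=s
        cr=cv2.resize(cr,(198,290*198//290),interpolation=cv2.INTER_NEAREST).copy()
        p=out[n].copy();p[3]=H[n];yaw=p[2]
        R=np.array([[np.cos(yaw),-np.sin(yaw)],[np.sin(yaw),np.cos(yaw)]])
        d={'c':(.03,.03),'s':(.036,.024),'x':(.036,.034)}[n[0]]
        for z,col in ((0,(255,0,0)),(H[n],(255,255,0))):
            P=[(proj(w,[*(R@(np.array(k)*d/2)+p[:2]),z])-[max(x,0),max(y,0)])*198/64 for k in ((1,1),(1,-1),(-1,-1),(-1,1))]
            cv2.polylines(cr,[np.int32(P)],True,col,1)
        rows.append(cr)
cv2.imwrite('pics/ov.png',cv2.resize(np.vstack([np.hstack(rows[:4]),np.hstack(rows[4:])])[:,:,::-1],None,fx=1,fy=1))
E
```

```text
(no output)
```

View pics/ov.png

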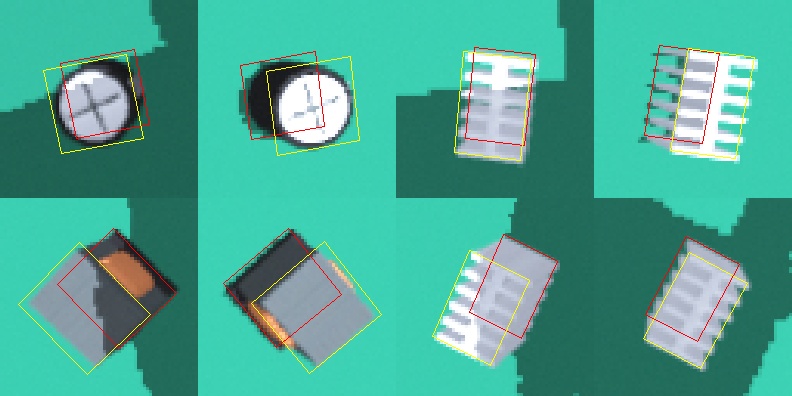

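```bash
cat > pp.py <<'E'
from fit import *
out,T=pickle.load(open('est.pkl','rb'))
W=dict(c=.03,s=.024,x=.034);ZG=.007;UP=.125
def near(psi,xy):
    return min((psi+k*np.pi for k in range(-3,4)),key=lambda a:abs(a-np.pi/2-np.arctan2(xy[1],xy[0])))
def do(n,tn,ty):
    x,y,yaw,_=out[n];tx,tyy,tyaw=T[tn]
    dst=np.array([tx-np.sin(tyaw)*ty,tyy+np.cos(tyaw)*ty])
    pd=near(tyaw+np.pi/2,dst)
    psi=near({'c':tyaw+np.pi/2,'s':yaw,'x':yaw+np.pi/2}[n[0]],(x,y))
    gripper_to(.85)
    goto([x,y,UP],down(psi)); servo_line([x,y,ZG],velocity=.12)
    gripper_to(0.); s=state();print(n,'grip mm',s["opening"]*85,s["finger_force"],'t',s["time_s"])
    if s["opening"]*85<W[n[0]]*1000-8: print('MISSED');return False
    servo_line([x,y,UP],velocity=.15)
    goto([*dst,UP],down(pd)); print('held mm',state()["opening"]*85)
    servo_line([*dst,ZG+.018],velocity=.15)
    st=servo_line([*dst,ZG-.001],velocity=.025,stop_force=6.);s=state();print('touch',st,s["tool_pos"],s["ft_force"])
    gripper_to((W[n[0]]+.024)/.085); servo_line([*dst,UP],velocity=.15)
    print('done',state()["time_s"]);return True
E
python3 - <<'E'
from pp import *
do("xfmr","xfmr",-25e-3)
x,y=T["xfmr"][:2]
save(snapshot("wrist"),'p1.png')
E
```

```text
xfmr grip mm 33.17400682437284 60.10475993156433 t 9.4417
held mm 33.1926659204235
touch True [ 0.6336 -0.2405  0.0105] [-0.5435 -0.0701  6.0306]
done 14.1917
```

View pics/p1.png

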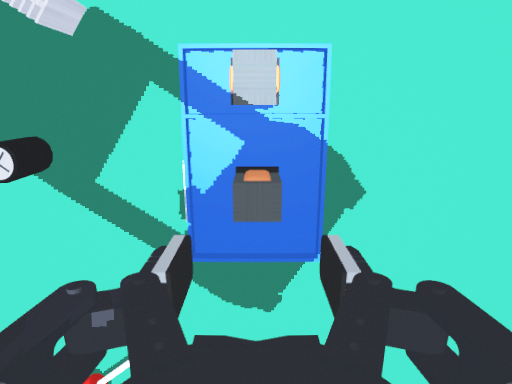

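The transformer stands upright in the large bay, centred across it (core at about pixel (258,195)), and the tray edges are parallel to the gripper. Next are the remaining four parts.

```bash
python3 - <<'E'
from pp import *
I=[]
for a in (("sink2","sink",-.052),("sink1","sink",.002),("cap1","cap",-.052),("cap2","cap",.0)):
    if not do(*a): break
    I.append(cv2.resize(snapshot("wrist"),(400,300)))
while len(I)<4: I.append(cv2.resize(snapshot("top"),(400,300)))
save(np.vstack([np.hstack(I[:2]),np.hstack(I[2:])]),'p2.png')
E
```

```text
sink2 grip mm 23.266641760755835 59.137197732925415 t 17.0667
held mm 23.54576604937186
touch True [ 0.617  -0.0369  0.0104] [-3.1841  0.2389  9.7991]
done 22.025
sink1 grip mm 23.3619192831559 59.181806445121765 t 25.325
held mm 23.34700037371156
touch True [0.6242 0.0166 0.0103] [-0.8322  0.0822  7.4913]
done 30.2667
cap1 grip mm 28.805861032651617 58.89395534992218 t 33.4083
held mm 28.53246781044531
touch True [0.6105 0.1795 0.0105] [-1.3165 -1.0335  7.9316]
done 37.8167
cap2 grip mm 28.76330688371033 58.905043601989746 t 41.425
held mm 28.36702815549659
touch True [0.6108 0.2316 0.0106] [-1.1231  0.2142  6.9574]
done 46.8333
```

View pics/p2.png

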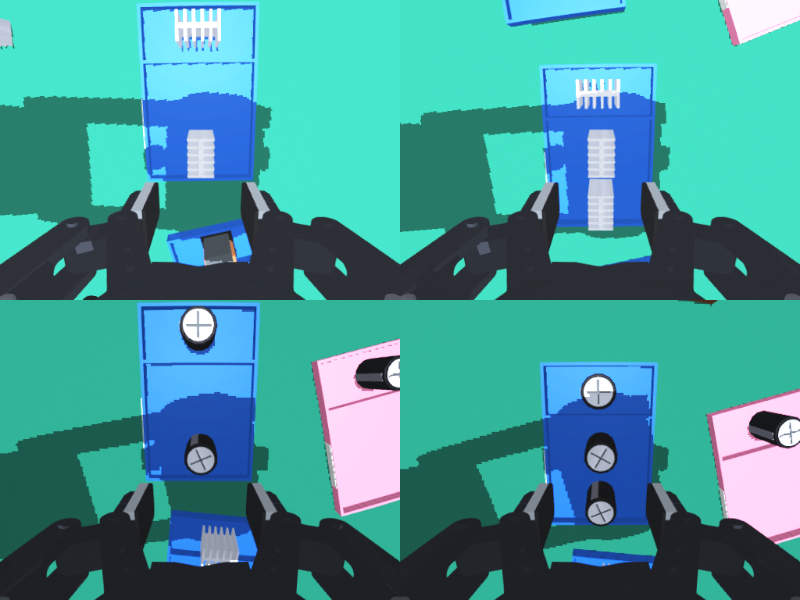

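All four are in their large bays with samples above them, apparently upright. I'll check once with the fixed cameras before handing in.

```bash
python3 - <<'E'
from h import *
goto([.35,.0,.3],down(np.pi/2))
s=snapshot("side");t=snapshot("top")
save(np.hstack([cv2.resize(s[100:320,200:380],(400,489)),cv2.resize(t[130:250,150:348],(400,489*1))]),'f.png')
E
```

```text
(no output)
```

View pics/f.png

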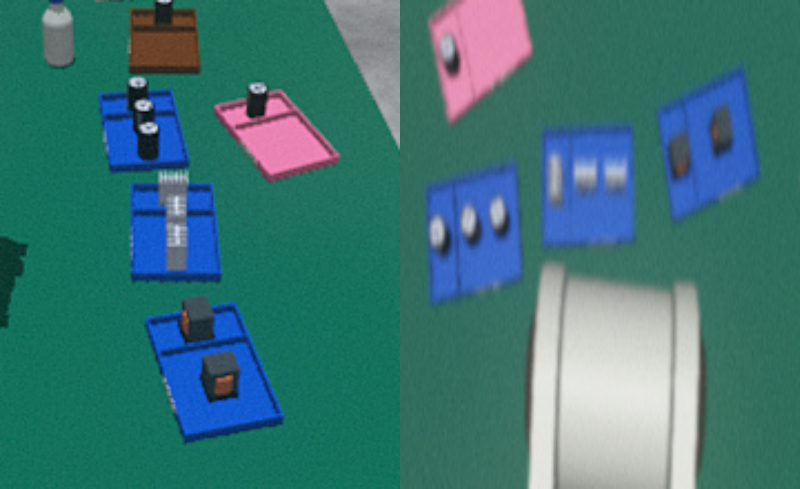

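Both views show two caps, two sinks and the transformer upright in their large bays, well inside the limits (parts at about y≈0 and y≈-54 relative to the samples at +59).

```bash
python3 -c "
from station import *
print(close_job(),state()['time_s'])"
```

```text
the job is handed in; nothing more can be done
the job is handed in; nothing more can be done
```

I handed the job in: both capacitors, both heatsinks and the transformer stand upright and released in the large bays of their matching blue trays, confirmed in the last camera views; the arm never went near the bottle or screwdriver, and no verdict came back.

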